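# Clear empty tip strips into the latched tilt-out waste bin

## Robot

A 6-joint arm with a two-finger parallel gripper is mounted at the origin on the work surface. World frame = base frame: x ahead of the robot, y to its left, z up, the work surface at z = 0. Lengths are in mm, angles in rad, forces in N, time in s.
With the tool pointing down it reaches from about 150 to 775 mm from the base axis. Payload 6.1 kg.
Tool frame: the origin (TCP) lies on the centre line of the jaws, within the pads' length; the fingertips stand 19 mm ahead of it and the grasp point (between the pads) is the TCP; z points along the fingers, y is the line along which they close (so a half turn about z gives the same grasp; the last joint's range is limited). The gripper opens to 85 mm and grips with 20 to 120 N. Pads are 22 mm wide; open, the fingers measure 114 mm over their backs; the gripper's body (76 mm by 85 mm) begins 54 mm behind the grasp point. The pads swing forward as they close: fully open they stand 13 mm farther back than shut.
Start: joints at [-1.247, 0.126, -0.04, 1.405, 0, 1.571], TCP at [167.033, -497.703, 250.295] pointing down, gripper open.
Joint ranges: [-2.72, 2.72], [-0.95, 1.95], [-1.27, 1.35], [-1.78, 2.02], [-1.46, 1.47], [-3.14, 3.14]. Speed limits (rad/s): [2.39, 2.39, 3.01, 3.14, 3.14, 3.14].

## Interface

Orientations are given as a unit quaternion [w, x, y, z].
In Python, from workcell import bot gives the robot as it stands. The module is installed in compiled form; this text tells all that it offers. Calls block until the motion is done:
- bot.goto(position, orientation): joint-space move of the TCP to a pose.
- bot.line_to(position, v=150, rot=None, until_force=None): straight line of the TCP; rot=None keeps the orientation; v is the mean speed in mm/s. With until_force (N) it stops when the force on the tool has changed by that much, and returns True; else False.
- bot.move_j(angles): joint-space move.
- bot.command_gripper(opening, effort=None): opening from 0.0 (shut) to 1.0 (fully open); effort is the grip in N (None keeps the last); returns when the fingers have stopped.
- bot.pause(seconds).
- bot.inverse_kinematics(position, orientation): joint angles nearest the present ones, or None.
- bot.observe(): the state.
- bot.read_camera(name): name is "scene" or "top" or "wrist"; returns (picture, depth): 480x640x3 uint8, red, green, blue; 480x640 float32, mm along the optical axis (not along the pixel's ray), 0 where there is no reading.
- bot.camera_params(name): a dict with "mtx" (3x3 intrinsics, pixels), "R" (3x3) and "t" (3): a world point X has camera coordinates R X + t. Camera axes: x right, y down, z forward; pixel columns grow to the right and rows downward; lengths in mm; the calibration is good to about 2 mm. A picture is of the moment at which its call begins: read the wrist's pose just before it. camera_params takes no time and is no camera call; for the wrist camera it gives the pose at the moment of the call.
A pose or a line that the arm cannot do raises bot.MotionError and nothing moves.
- bot.hand_in(): hands the job in; it is judged then, once.
Trained networks look in the newest picture that a camera, given by its name, has taken for a name from the list of things; names that differ only in an ending like _2 or _b are one class to them, and where a whole thing is asked for, a point or a joint stands for the part that bears it (a point fixed in the world has none). Each returns a list of dicts, best first, with "confidence" (0 to 1); they miss things now and then, are a little off and sometimes report something else, mostly with a low value. They report only what shows in the picture. A call takes as long as a camera call.
- bot.regions_of(query, camera): "mask" (480x640 bool, what is visible of it) and "extent" ([left, top, width, height] in pixels, round what is visible of it).
The state is a dict: "time_s": time; "joints": joint angles; "joint_velocities": joint speeds; "joint_efforts": joint torques, N m; "eef_pos": TCP position; "eef_rot": TCP orientation; "force": force on the tool from outside, world axes, zero at the start; "wrist_torque": the same for the moment, N m; "gripper_width": opening from 0.0 (shut) to 1.0 (fully open); "grip_force": force on a finger pad.
Only numpy, scipy, OpenCV 4.12 (cv2) and the standard library are available. Lean on these libraries where they do the work, as an engineer would, in place of code of your own. Each camera call takes 0.05 s, during which the arm holds its last target. There are 200 camera calls.

## Task

Clear the bench of the empty tip strips: squeeze the two side buttons on the waste bin's grip together to free its latch, tip the bin forward as far as it goes, drop every empty strip lying on the bench into it, then push the bin back fully home until its latch clicks and both buttons are out again. Leave the strip that still has its tips standing in it, the reagent bottle and the foam block with its tubes where they are.

Things in the scene. Friction and masses are not known exactly. Their poses are not given: they have to be found in the camera images.
- cabinet: white waste cabinet fixed to the bench, 170 deep (x) x 310 wide (y) x 180 high mm; origin under its centre, +x to its back, front (-x) facing the robot, y along its width. A grey tilt-out bin fills its front, turning on a bottom pivot along y at x = -78 mm, height 12 mm. The latch's two hooks hold the bin within 0.02 rad of shut until both buttons are in more than 4.5 mm at once
- bin (a joint): angle of the tilt-out bin, rad: 0 = shut, grows as its top tips out to the robot (cabinet's -x), hard stop at 0.75 = fully out. Stiff pivot (0.3 N m): it stays where left. Pull it out while the buttons are squeezed. Pushed back by the grip (5 to 15 N), the hooks ride over their catches in the last 15 mm and snap in by themselves, buttons untouched
- bin_grip (a point): point midway between the two buttons on the bin's black grip block; turns with the bin, axes as the cabinet's when shut. Shut, it is 135 mm above and 45 mm in front of the pivot line. The block is 36 mm wide (y), 30 high, its front face 17 mm in front of this point; the front panel is 33 mm behind it, the cabinet's top edge (180 mm high) 48 mm behind. Fingers fit down beside the buttons
- bin_floor (a point): centre of the bin's inner floor, 50 mm behind and 5 mm above the pivot when shut; turns with the bin, z up out of it, x to its back wall. Inside 100 mm deep (x), 260 wide (y); front wall 145 high, back 95, sides 95 to 130. Fully out, the mouth looks up: from the front panel's top edge (102 mm before the pivot line, 122 above the bench) to the back wall's top (on the pivot line, 154 high)
- button_left (a joint): white round button, 24 mm across, on the grip block's +y side at point bin_grip; m: 0 = out, 0.010 = pressed fully in (towards the other button). Face 31 mm from bin_grip when out, 21 mm when in. Spring, about 2 N at first, 10 N fully in
- button_right (a joint): the same button on the block's -y side, pressed towards +y; the pair measures 62 mm over both faces when out, 42 mm when fully in
- strip1: an empty tip strip: pale plastic bar 116 mm long (own y) x 32 wide (own x) x 36 high (own z), about 60 g, with a row of twelve empty dark holes on top; origin at its centre, 18 mm above the bench when it lies there; may be absent
- strip2: another empty strip, the same as strip1; may be absent
- strip3: another empty strip, the same as strip1; may be absent
- strip4: another empty strip, the same as strip1; may be absent
- strip5: another empty strip, the same as strip1; may be absent
- full_strip: the same strip still holding its twelve yellowish tips, which stand 30 mm above its top; origin at the centre of the solid bar; to be left alone
- reagent: capped bottle, 64 mm across, 130 high, origin under its centre; bystander
- tube_block: white foam block 110 x 130 x 50 mm with two capped tubes standing in it, up to 143 mm high, origin under its centre; bystander

How it is judged (in metres and radians):
On the way, in this order (a step that is already met when the one before it is completed fails the run):
1. both side buttons are squeezed in together, more than 4 mm each (value of joint each of button_left, button_right above 0.004 m), for 0.1 s.
2. the bin is tipped out, more than 0.65 rad (value of joint bin above 0.65 rad), for 0.2 s.
3. every empty strip is inside the tipped-out bin, none in the gripper (x of strip1 in the frame of bin_floor between -0.052 and 0.052 m and y of strip1 in the frame of bin_floor between -0.132 and 0.132 m and z of strip1 in the frame of bin_floor between 0.005 and 0.135 m and x of strip2 in the frame of bin_floor between -0.052 and 0.052 m and y of strip2 in the frame of bin_floor between -0.132 and 0.132 m and z of strip2 in the frame of bin_floor between 0.005 and 0.135 m and x of strip3 in the frame of bin_floor between -0.052 and 0.052 m and y of strip3 in the frame of bin_floor between -0.132 and 0.132 m and z of strip3 in the frame of bin_floor between 0.005 and 0.135 m and x of strip4 in the frame of bin_floor between -0.052 and 0.052 m and y of strip4 in the frame of bin_floor between -0.132 and 0.132 m and z of strip4 in the frame of bin_floor between 0.005 and 0.135 m and x of strip5 in the frame of bin_floor between -0.052 and 0.052 m and y of strip5 in the frame of bin_floor between -0.132 and 0.132 m and z of strip5 in the frame of bin_floor between 0.005 and 0.135 m and value of joint bin above 0.3 rad and contact force between the fingers and strip1 below 0.1 N and contact force between the fingers and strip2 below 0.1 N and contact force between the fingers and strip3 below 0.1 N and contact force between the fingers and strip4 below 0.1 N and contact force between the fingers and strip5 below 0.1 N), for 0.2 s.
4. the bin is pushed home and latched, buttons out (value of joint bin below 0.025 rad and value of joint each of button_left, button_right below 0.002 m), for 0.2 s.
At the end, for the whole second after the job is handed in: every empty strip present lies inside the bin at rest, the bin is shut and latched (angle under 0.025 rad, both buttons less than 2 mm in), and the full strip, the reagent bottle and the tube block stand upright within 50 mm of where they began (all of step 4 and x of strip1 in the frame of bin_floor between -0.052 and 0.052 m and y of strip1 in the frame of bin_floor between -0.132 and 0.132 m and z of strip1 in the frame of bin_floor between 0.005 and 0.135 m and x of strip2 in the frame of bin_floor between -0.052 and 0.052 m and y of strip2 in the frame of bin_floor between -0.132 and 0.132 m and z of strip2 in the frame of bin_floor between 0.005 and 0.135 m and x of strip3 in the frame of bin_floor between -0.052 and 0.052 m and y of strip3 in the frame of bin_floor between -0.132 and 0.132 m and z of strip3 in the frame of bin_floor between 0.005 and 0.135 m and x of strip4 in the frame of bin_floor between -0.052 and 0.052 m and y of strip4 in the frame of bin_floor between -0.132 and 0.132 m and z of strip4 in the frame of bin_floor between 0.005 and 0.135 m and x of strip5 in the frame of bin_floor between -0.052 and 0.052 m and y of strip5 in the frame of bin_floor between -0.132 and 0.132 m and z of strip5 in the frame of bin_floor between 0.005 and 0.135 m and linear speed of each of strip1, strip2, strip3, strip4, strip5 below 0.03 m/s and distance of each of full_strip, reagent, tube_block from where it was at the start of the episode below 0.05 m and angle between each of full_strip, reagent, tube_block's own z axis and vertical below 0.3 rad); the robot touches nothing.
It fails at once if the full strip is knocked over or put in the bin (angle between full_strip's own z axis and vertical above 0.8 rad or (x of full_strip in the frame of bin_floor between -0.052 and 0.052 m and y of full_strip in the frame of bin_floor between -0.132 and 0.132 m and z of full_strip in the frame of bin_floor between 0.005 and 0.135 m)).
Of strip1, strip2, strip3, strip4, strip5 only 3 to 5 are there at a start; the rules pass over those that are not, and their reading is None.
At some moment in a run one of strip1, strip2, strip3, strip4, strip5 may be knocked a few centimetres aside while the robot is not near it.
Once in a run the grip may slacken for a moment while it holds something.
It also fails if it takes over 210 s, if anything falls off the work surface, if the arm or the gripper's body presses on something with over 40 N, if the wrist force passes 120 N, or if a joint passes its speed limit or range.

## Working session

There is one attempt and no reset: what is moved stays moved. The work goes in short steps, each a Python script; the robot and the scene stay as the last script left them, time stands still between calls to the robot, and variables do not carry over. Pictures are saved under pics/ and viewed, at most 14 in all, crops included, and the job is handed in when it is done.

```bash
mkdir -p pics
python3 - <<'E'
from workcell import bot
import cv2,numpy as np
for c in ("scene","top"):
    im,d=bot.read_camera(c); cv2.imwrite(f"pics/{c}0.png",im[:,:,::-1]); p=bot.camera_params(c); print(c,p["mtx"].tolist(),p["R"].round(3).tolist(),p["t"].round(1).tolist())
    for q in ("strip1","full_strip","reagent","tube_block","cabinet","bin_grip","button_left"):
        for r in bot.regions_of(q,c):
            m=r["mask"]&(d>0); v,u=np.nonzero(m)
            if len(u)<5: continue
            z=d[v,u]; X=(np.linalg.inv(p["mtx"])@np.array([u*z,v*z,z])-np.array(p["t"])[:,None]).T@p["R"]
            print(q,round(r["confidence"],2),r["extent"],"med",np.median(X,0).round(),"min",np.percentile(X,2,0).round(),"max",np.percentile(X,98,0).round())
print(bot.observe())
E
```

```text
scene [[508.53995290013233, 0.0, 322.3223645293538], [0.0, 508.53995290013233, 240.15565440195377], [0.0, 0.0, 1.0]] [[0.456, 0.89, -0.005], [0.84, -0.432, -0.328], [-0.294, 0.145, -0.945]] [-247.4, -423.0, 1327.7]
strip1 0.68 [318.1, 167.4, 48.2, 25.9] med [408. 122.  35.] min [368.  74.   4.] max [447. 171.  40.]
strip1 0.62 [119.0, 303.9, 61.4, 37.2] med [ 518. -406.   36.] min [ 497. -462.    5.] max [ 532. -350.   40.]
full_strip 0.98 [447.1, 150.6, 43.5, 43.8] med [527. 395.  36.] min [497. 350.   9.] max [551. 458.  68.]
reagent 0.94 [168.7, 347.2, 38.8, 38.1] med [ 657. -351.   92.] min [ 623. -384.   21.] max [ 678. -328.  132.]
tube_block 0.66 [458.0, 197.1, 83.2, 67.8] med [692. 355.  50.] min [633. 307.  12.] max [738. 430. 144.]
cabinet 0.57 [252.3, 249.1, 192.1, 145.9] med [726. -43. 180.] min [ 601. -189.   46.] max [812. 106. 183.]
cabinet 0.3 [372.9, 114.5, 34.2, 41.9] med [358. 280.  35.] min [325. 229.   7.] max [387. 337.  40.]
bin_grip 0.61 [260.6, 255.1, 137.4, 50.2] med [628. -31. 162.] min [ 577. -159.   -1.] max [652.  98. 180.]
button_left 0.54 [330.3, 253.5
[... 1362 characters left out ...]
oints': array([-1.24697821e+00,  1.25778898e-01, -3.95827315e-02,  1.40540140e+00,
        6.40005450e-06,  1.57078578e+00]), 'joint_velocities': array([-0.00133414, -0.00098158, -0.00014315, -0.00192803, -0.00013434,
        0.0001538 ]), 'joint_efforts': array([-3.11118729e-04, -4.35637736e+01,  3.53072870e+01,  5.06106408e-04,
        1.35106770e-04, -9.62609619e-07]), 'eef_pos': array([ 167.0470088 , -497.70295025,  250.31352062]), 'eef_rot': array([1.59160079e-05, 9.86920487e-01, 1.61207793e-01, 5.84204732e-06]), 'force': array([-0.15833786,  0.28540407, -0.52175601]), 'wrist_torque': array([ 0.03033114,  0.01890855, -0.06447926]), 'grip_force': 0.0, 'gripper_width': 1.0008738216100983}
```

View pics/scene0.png

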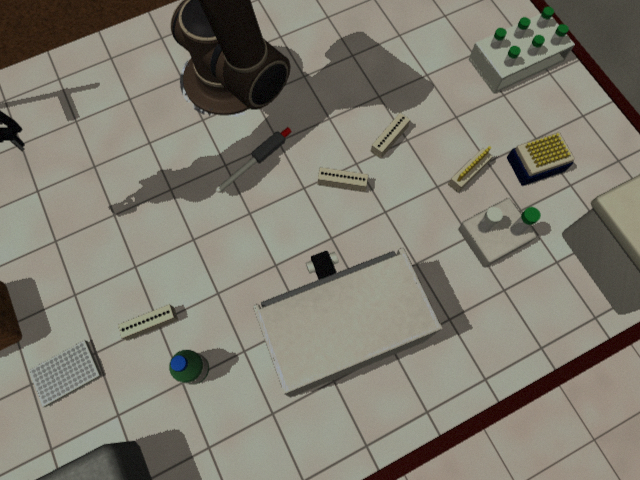

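View pics/top0.png

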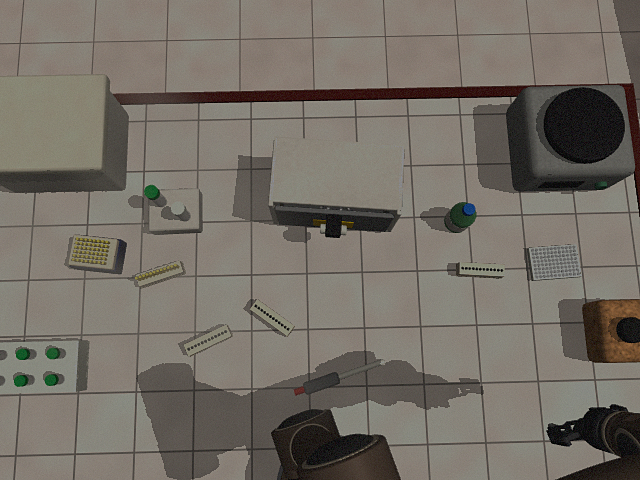

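Three empty strips are on the bench: scene pixels (343,179), (390,134) and (147,321). The full strip is at (470,167), and the grip block is at scene (322,265) and top (333,227). Next I'll fit the poses.

```bash
cat > h.py <<'E'
from workcell import bot
import cv2,numpy as np
from scipy.spatial.transform import Rotation as Ro
def cloud(cam,save=None):
    p=bot.camera_params(cam); im,d=bot.read_camera(cam)
    if save: cv2.imwrite(f"pics/{save}.png",im[:,:,::-1])
    v,u=np.mgrid[:480,:640]; z=d
    X=np.stack([u*z,v*z,z],-1)@np.linalg.inv(p["mtx"]).T-np.array(p["t"])
    X=X@np.array(p["R"]); X[d<=0]=np.nan
    return im,X
def rect(P):  # centre, yaw of long side, (long, short)
    (c,s,a)=cv2.minAreaRect(P[:,:2].astype(np.float32))
    if s[0]<s[1]: a+=90; s=s[::-1]
    a=np.deg2rad((a+90)%180-90); return np.array(c),a,s
def strips(cam,save=None,conf=.25):
    im,X=cloud(cam,save); out=[]
    for r in bot.regions_of("strip1",cam):
        P=X[r["mask"]]; P=P[(P[:,2]>28)&(P[:,2]<46)]
        if len(P)<30: continue
        c,a,s=rect(P)
        if 90<s[0]<140 and 20<s[1]<50: out.append((c.round(1),round(a,3),np.round(s),round(r["confidence"],2)))
    return out
def quat(R): q=R.as_quat(); return [q[3],q[0],q[1],q[2]]
def down(yaw): # tool z down, tool y (closing line) along world direction yaw
    y=np.array([np.cos(yaw),np.sin(yaw),0]); z=np.array([0,0,-1.]); return Ro.from_matrix(np.stack([np.cross(y,z),y,z],1))
E
python3 - <<'E'
from h import *
for c in("scene","top"):
    print(c,strips(c,None))
    im,X=cloud(c); F=X.reshape(-1,3)
    T=F[(F[:,2]>172)&(F[:,2]<190)&(F[:,0]>590)&(F[:,0]<850)&(abs(F[:,1]+40)<190)]
    print("cabtop",rect(T))
    # grip block region z 150-168 in front of cabinet
    for b in ("button_left","button_right"):
        for r in bot.regions_of(b,c):
            P=X[r["mask"]]; P=P[P[:,2]>130]; print(b,round(r["confidence"],2),np.median(P,0).round(1),np.round(r["extent"]))
    m=im.astype(int).max(2)<50; P=X[m]; P=P[(P[:,2]>155)&(P[:,2]<170)&(P[:,0]<650)&(P[:,0]>560)&(abs(P[:,1]+30)<60)]
    print("black",len(P),rect(P) if len(P)>5 else "")
E
```

```text
scene [(array([353.6, 284.1]), np.float64(-1.162), array([115.,  32.]), 0.8), (array([404.7, 124.8]), np.float64(0.929), array([114.,  34.]), 0.78), (array([ 512.9, -407.3]), np.float64(1.504), array([117.,  34.]), 0.64)]
cabtop (array([721.49169922, -40.30157471]), np.float64(1.4773875494570214), (310.545166015625, 169.85989379882812))
button_left 0.59 [603.6  -5.2 157.3] [330. 252.  10.  12.]
button_right 0.66 [598.9 -54.6 156.8] [307. 262.   6.  11.]
black 444 (array([607.59985352, -30.1252861 ]), np.float64(-0.08456082409025048), (50.48541259765625, 35.81003952026367))
top [(array([406.8, 127.7]), np.float64(0.931), array([116.,  32.]), 0.79), (array([ 515.1, -405.1]), np.float64(1.507), array([117.,  33.]), 0.65), (array([354.7, 287.1]), np.float64(-1.151), array([117.,  33.]), 0.61)]
cabtop (array([724.87817383, -38.53581238]), np.float64(1.47341224889786), (310.2366638183594, 172.6329345703125))
button_right 0.53 [nan nan nan] [185. 328.  46.  26.]
black 359 (array([615.74664307, -32.79332733]), np.float64(-1.453163119931281), (114.91609191894531, 64.64472961425781))
  return _methods._mean(a, axis=axis, dtype=dtype,
  ret = um.true_divide(
```

```bash
cat >> h.py <<'E'
C=np.array([723.2,-39.4,0]); CY=1.475-np.pi/2; RC=Ro.from_euler("z",CY)
def W(p): return C+RC.apply(p)
def binpt(dx,dz,th,dy=0): # point dx,dz from the pivot (shut), bin at angle th
    c,s=np.cos(th),np.sin(th); return W([-78+c*dx-s*dz,dy,12+s*dx+c*dz])
def tool(th,flip=0): # tool following the bin, closing along cabinet y
    return RC*Ro.from_euler("y",-th)*RC.inv()*down(CY+np.pi/2+flip*np.pi)
E
python3 - <<'E'
from h import *
for f in (0,1):
    print(f,[None if (j:=bot.inverse_kinematics(binpt(-45,dz,t),quat(tool(t,f)))) is None else j.round(2).tolist() for t,dz in ((0,235),(0,135),(.4,135),(.76,135),(.76,235))])
print(binpt(-45,135,0),binpt(-45,135,.75))
f=0 if bot.inverse_kinematics(binpt(-45,135,0),quat(tool(0,0))) is not None and abs(bot.inverse_kinematics(binpt(-45,135,0),quat(tool(0,0)))[5])<2 else 1
bot.goto(binpt(-45,235,0),quat(tool(0,f)))
# close look
im,X=cloud("wrist","w0"); 
bot.line_to(binpt(-45,135,0),v=100,until_force=8)
o=bot.observe(); print(f,o["eef_pos"],o["force"].round(1))
im,X=cloud("scene","s1"); cv2.imwrite("pics/s1.png",cv2.resize(im[180:360,240:480,::-1],(800,600)))
E
```

```text
0 [[-0.05, 0.27, 0.13, 1.43, 0.0, 0.05], [-0.05, 0.29, -0.07, 1.22, 0.0, 0.05], [-0.03, -0.08, -0.62, 0.63, -0.03, 0.06], [-0.01, -0.27, -1.07, 0.01, -0.06, 0.07], [0.02, -0.55, -1.03, 0.33, -0.08, 0.08]]
1 [[-0.05, 0.27, 0.13, 1.43, 0.0, -3.09], [-0.05, 0.29, -0.07, 1.22, 0.0, -3.09], [-0.03, -0.08, -0.62, 0.63, -0.03, -3.08], [-0.01, -0.27, -1.07, 0.01, -0.06, -3.08], [0.02, -0.55, -1.03, 0.33, -0.08, -3.06]]
[600.7639501  -27.63506543 147.        ] [521.18327327 -19.98812275  80.1042531 ]
0 [601.18190463 -27.65839378 147.7680054 ] [ 0.2 -0.5 -0.1]
```

View pics/w0.png

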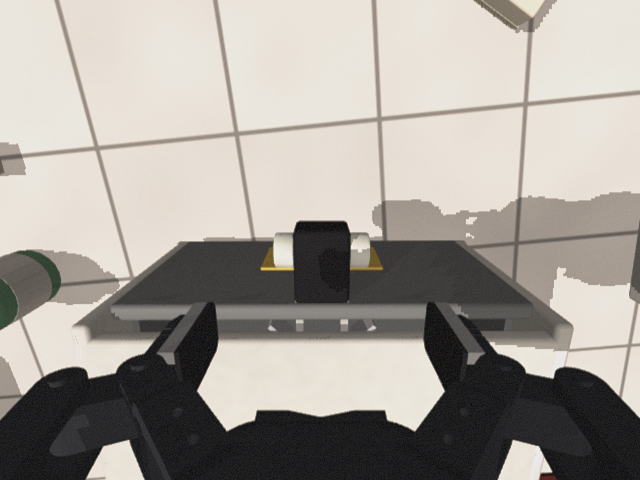

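View pics/s1.png

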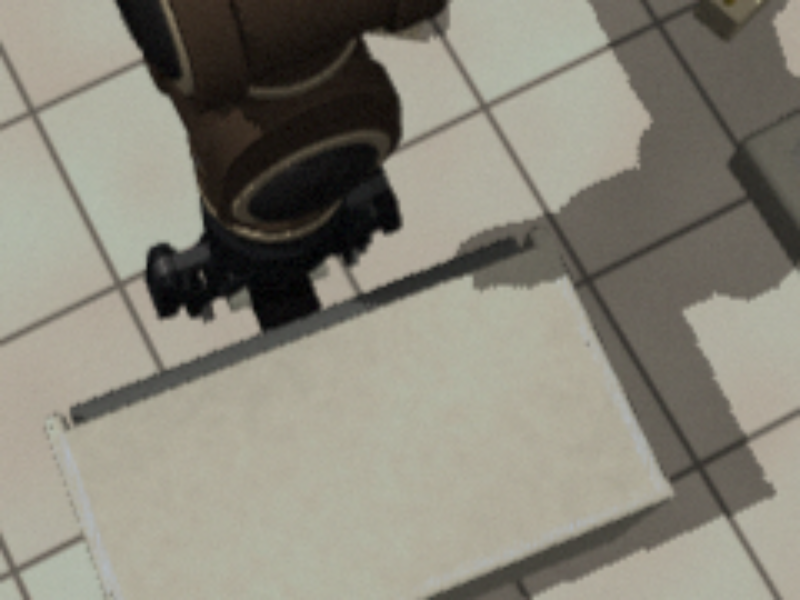

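Wrist view: the grip block sits at column 321, midway between the fingertips (216 and 425). Scene view: the gripper straddles the block without touching it. Now I'll squeeze and tip.

Run:
```python
from h import *
bot.command_gripper(0.0,40); bot.pause(.3)
o=bot.observe(); print(o["gripper_width"],o["grip_force"],o["force"].round(1))
for t in np.arange(.05,.761,.0507):
    bot.line_to(binpt(-45,135,t),v=60,rot=quat(tool(t)))
    o=bot.observe(); print(round(t,2),o["force"].round(1),round(o["gripper_width"],3))
    if np.linalg.norm(o["force"])>45: break
bot.pause(.4); o=bot.observe(); print(o["eef_pos"],o["force"].round(1))
bot.command_gripper(1.0)
bot.line_to(binpt(-45,235,t),v=120)
bot.goto([300,-60,350],quat(down(np.pi/2)))
im,X=cloud("scene","s2"); print(bot.observe()["time_s"])
G=X[np.isfinite(X[...,2])]; G=(G-C)@RC.as_matrix()
k=G[(abs(G[:,1])<130)&(G[:,0]<-100)&(G[:,0]>-300)&(G[:,2]>40)]; print("bin front extent local",np.percentile(k,[1,50,99],0).round())
cv2.imwrite("pics/s2.png",im[120:400,100:500,::-1])
```

```text
0.4744901155184145 41.48303031921387 [-2.4 -1.5  8.8]
0.05 [-3.7 -1.6  8.6] 0.476
0.1 [-4.3 -1.8  9.8] 0.475
0.15 [-4.1 -1.3  9.5] 0.473
0.2 [-4.9 -1.5  9.8] 0.48
0.25 [-6.  -1.1  9.4] 0.474
0.3 [-5.9 -1.6  9.5] 0.477
0.35 [-7.  -1.8  9.9] 0.474
0.4 [-8.3 -1.9  8.5] 0.475
0.46 [-6.8 -1.3  7.1] 0.476
0.51 [-9.1 -2.3  6.4] 0.473
0.56 [-8.4 -3.2  5.3] 0.478
0.61 [-7.4 -2.1  3.9] 0.473
0.66 [-6.7 -3.   3.2] 0.475
0.71 [-5.1 -5.   1.5] 0.477
0.76 [-4.8 -5.3  5.7] 0.474
[522.19647412 -20.52155284  80.79283923] [-7.3 -5.1  8. ]
12.75
bin front extent local [[-214. -127.   44.]
 [-149.    1.   88.]
 [-109.  129.  137.]]
```

View pics/s2.png

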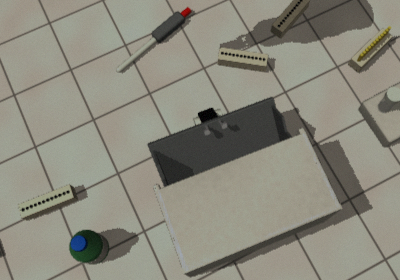

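The bin is fully out: its open dark mouth is at crop (220,140). All the strips and bystanders are unmoved, so I'll pick the strips.

```bash
cat >> h.py <<'E'
def look():
    S=strips("scene"); T=strips("top"); out=[]
    for c,a,s,k in S+T:
        L=(np.array([c[0],c[1],0])-C)@RC.as_matrix()
        if -215<L[0]<90 and abs(L[1])<160: continue   # bin/cabinet
        if np.hypot(c[0]-524,c[1]-400)<50: continue   # full strip
        for o in out:
            if np.hypot(*(o[0]-c))<15: o[2].append(c); o[0]=np.mean(o[2],0); break
        else: out.append([c,a,[c]])
    return [(o[0],o[1],len(o[2])) for o in out]
def nearest(p,yaw):
    best=None
    for f in (0,np.pi):
        j=bot.inverse_kinematics(p,quat(down(yaw+f)))
        if j is not None and (best is None or abs(j[5])<best[0]): best=(abs(j[5]),quat(down(yaw+f)))
    return best[1]
def pick(c,a):
    q=nearest([*c,120],a+np.pi/2)
    bot.command_gripper(1.0); bot.goto([*c,150],q); bot.line_to([*c,23],v=120,until_force=10)
    bot.command_gripper(0.0,60); bot.line_to([*c,220],v=150)
    o=bot.observe(); print("grip",round(o["gripper_width"],3),o["grip_force"].round(1)); return o["gripper_width"]>.2
def drop(y,x=-125):
    p=W([x,y,240]); q=nearest(p,CY); bot.goto(p,q); w0=bot.observe()["gripper_width"]
    p[2]=158; hit=bot.line_to(p,v=100,until_force=15); o=bot.observe()
    print("drop",round(w0,3),round(o["gripper_width"],3),hit,o["eef_pos"].round())
    bot.command_gripper(.62); bot.pause(.3); p[2]=250; bot.line_to(p,v=150)
    return w0>.2
E
python3 - <<'E'
from h import *
L=look(); print(L)
c,a,n=max(L,key=lambda s:s[0][1])
if pick(c,a): drop(65)
bot.goto([300,-60,350],quat(down(np.pi/2)))
im,X=cloud("scene","s3"); cv2.imwrite("pics/s3.png",im[120:400,100:500,::-1])
print(look(),bot.observe()["time_s"])
E
```

```text
[(array([ 514.5, -405.8]), np.float64(1.5), 2), (array([405.6 , 125.95]), np.float64(0.94), 2), (array([353.55, 285.5 ]), np.float64(-1.151), 2)]Traceback (most recent call last):
  File "<stdin>", line 4, in <module>
  File "h.py", line 52, in pick
    o=bot.observe(); print("grip",round(o["gripper_width"],3),o["grip_force"].round(1)); return o["gripper_width"]>.2
                                                              ^^^^^^^^^^^^^^^^^^^^^
AttributeError: 'float' object has no attribute 'round'
```

```bash
sed -i 's/o\["grip_force"\].round(1))/round(o["grip_force"],1))/' h.py
python3 - <<'E'
from h import *
o=bot.observe(); print(o["gripper_width"],o["grip_force"])
drop(65)
bot.goto([300,-60,350],quat(down(np.pi/2)))
im,X=cloud("scene","s3"); cv2.imwrite("pics/s3.png",im[120:400,100:500,::-1])
print(look(),bot.observe()["time_s"])
E
```

```text
0.3632934824226777 60.20273208618164
drop 0.367 0.362 False [605.  37. 159.]
[(array([405.5, 125.4]), np.float64(0.947), 2), (array([ 513.95, -406.25]), np.float64(1.485), 2)] 23.1
```

View pics/s3.png

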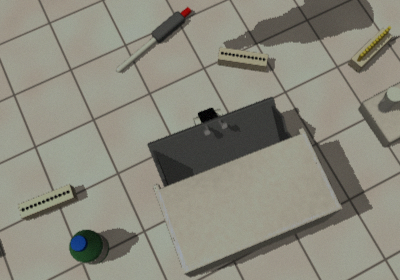

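The first strip is off the bench and down in the bin, hidden by its walls. Two remain, at crop (243,57) and (47,201).

Run:
```python
from h import *
for y in (-65,0):
    L=look(); print(L)
    c,a,n=min(L,key=lambda s:s[0][1])
    if not(pick(c,a) and drop(y)): print("LOST"); break
    bot.goto([300,-60,350],quat(down(np.pi/2)))
print(look(),bot.observe()["time_s"])
# look into the bin: wrist from above
p=W([-180,0,330]); bot.goto(p,quat(tool(.35))); cloud("wrist","w4")
im,_=cloud("scene","s4")
```

```text
[(array([ 514.15, -405.8 ]), np.float64(1.484), 2), (array([405.4 , 125.95]), np.float64(0.941), 2)]
grip 0.37 60.6
drop 0.365 0.364 False [593. -92. 159.]
[(array([405.6, 125.5]), np.float64(0.922), 2)]
grip 0.366 60.0
drop 0.366 0.363 False [599. -27. 159.]
[] 43.4417
```

View pics/w4.png

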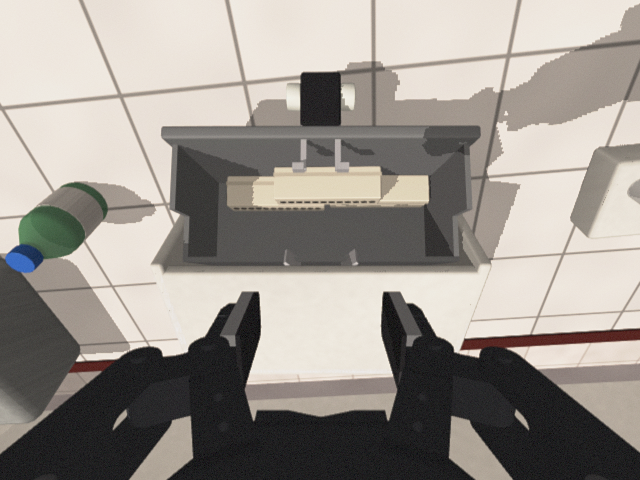

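View pics/s4.png

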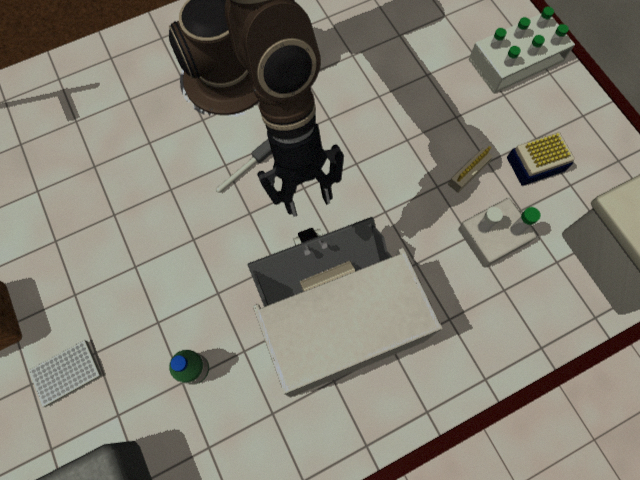

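Wrist view: all three strips lie in the bin, at (275,192), (328,185) and (405,190). The scene shows only the full strip (470,167) left on the bench, with the bystanders in place. Now I'll push the bin home with shut fingers on the block's front face.

Run:
```python
from h import *
bot.command_gripper(0.0,30)
for a in ((-105,240,.72),(-105,138,.72)): print(bot.inverse_kinematics(binpt(*a),quat(tool(.72))))
bot.goto(binpt(-105,240,.72),quat(tool(.72)))
bot.line_to(binpt(-105,138,.72),v=100,until_force=8)
print("contact",bot.line_to(binpt(-64,138,.72),v=40,until_force=4),((np.array(bot.observe()["eef_pos"])-binpt(-105,138,.72))))
e=np.array(bot.observe()["eef_pos"])
d=-105+np.linalg.norm(e-binpt(-105,138,.72)); print("dx contact",d)
for t in np.arange(.68,.07,-.04):
    bot.line_to(binpt(d,138,t),v=80,rot=quat(tool(t)))
    f=bot.observe()["force"]; print(round(t,2),f.round(1))
    if np.linalg.norm(f)>40: raise SystemExit
hit=bot.line_to(binpt(d,138,-.08),v=40,rot=quat(tool(0)),until_force=22)
o=bot.observe(); print(hit,o["force"].round(1),o["eef_pos"],binpt(d,138,0))
```

```text
[ 0.03589704 -0.61697724 -1.08838486  0.38369744 -0.08669436  0.09925695]
[ 0.00594664 -0.31135063 -1.15212659  0.01258973 -0.06702224  0.07660578]
contact True [21.48602664 -2.06265294 18.88943935]
dx contact -76.31699463322659
0.68 [-0.5 -0.3  0.2]
0.64 [-0.1  0.2 -0.8]
0.6 [ 0.3 -0.3 -0.7]
0.56 [ 0.2 -0.   0.4]
0.52 [ 0.3 -0.2 -0.6]
0.48 [-0.6  0.4  0.8]
0.44 [-0.3 -0.2 -0.4]
0.4 [-0.6  0.1 -0.5]
0.36 [ 1.1 -1.   0.8]
0.32 [ 0.5 -0.6 -0.4]
0.28 [-0.5 -0.4  0.1]
0.24 [ 0.3  0.8 -0.2]
0.2 [ 0.3  0.1 -0.1]
0.16 [-0.1 -0.   0.2]
0.12 [-0.7  0.5 -0.6]
0.08 [-8.8  1.2  3.4]
False [-21.1   1.9  -2.3] [572.84363387 -24.98102356 151.72095365] [569.59054264 -24.63959882 150.        ]
```

Run:
```python
from h import *
bot.pause(.5); print(bot.observe()["force"].round(1))
e=np.array(bot.observe()["eef_pos"])
print(bot.line_to(e+RC.apply([6,0,0]),v=30,until_force=12),bot.observe()["force"].round(1),bot.observe()["eef_pos"])
bot.pause(.5)
bot.line_to(e+RC.apply([-60,0,0]),v=80)
bot.goto(W([-200,0,270]),quat(tool(.0)))
im,X=cloud("wrist"); cv2.imwrite("pics/w5.png",im[:,:,::-1])
bot.goto([250,-60,350],quat(down(np.pi/2)))
im,X=cloud("scene"); 
m=im.astype(int).max(2)<50; P=X[m]; P=P[(P[:,2]>155)&(P[:,2]<170)&(P[:,0]<650)&(P[:,0]>560)&(abs(P[:,1]+30)<60)]
print("black",len(P),rect(P))
for b in ("button_left","button_right"):
    for r in bot.regions_of(b,"scene"):
        P=X[r["mask"]]; P=P[P[:,2]>130]; print(b,round(r["confidence"],2),np.median(P,0).round(1))
cv2.imwrite("pics/s5.png",cv2.resize(im[220:310,250:370,::-1],(800,600)))
print(bot.observe()["time_s"])
```

```text
[-21.5   2.3  -3.1]
True [-0.2  0.1  0.5] [572.1652848  -24.90725555 150.04420458]
black 447 (array([607.6484375 , -30.10047531]), np.float64(-0.09290037988577911), (49.480106353759766, 35.7370491027832))
button_left 0.58 [603.   -5.6 157.8]
button_right 0.5 [599.7 -54.6 156.4]
56.675
```

View pics/w5.png

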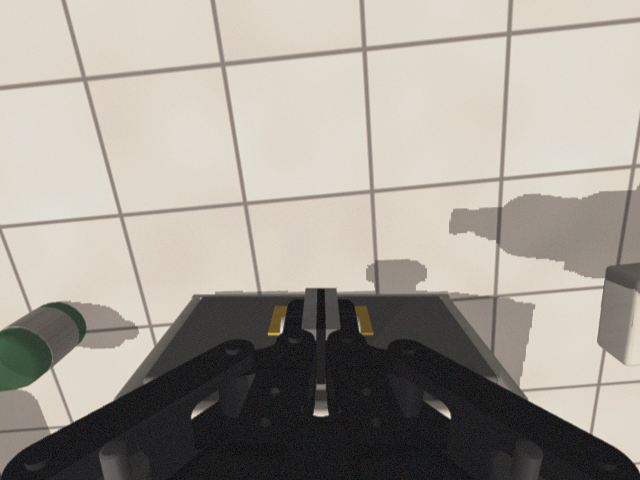

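View pics/s5.png

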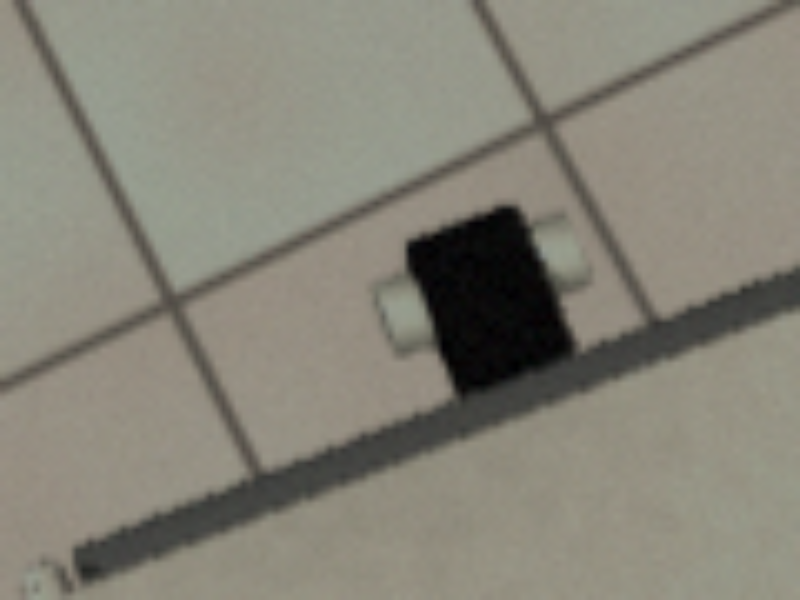

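The grip block is back at its starting position (607.6, -30.1), and both buttons stand out as before, at crop (400,315) and (562,250). The bin is home.

Run:
```python
from h import *
print(look()); print(bot.hand_in())
```

```text
[]
the job is handed in; nothing more can be done
None
```

The job is handed in (the call returned no verdict): all three empty strips on the bench went into the bin, it is pushed home with its grip back at the starting position and both buttons out, and the full strip, bottle and tube block were left alone.

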